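Fetch the setting pin from its deep pocket with sprung tongs

ROBOT

A 7-joint arm with a two-finger parallel gripper is mounted at the origin on the work surface. World frame = base frame: x ahead of the robot, y to its left, z up, the work surface at z = 0. Lengths are in m, angles in rad, forces in N, time in s.
With the tool pointing down it reaches from about 0.425 to 0.925 m from the base axis. Payload 6.8 kg.
Tool frame: the origin (TCP) lies midway between the tips of the shut fingers; the grasp point (between the pads) lies 19 mm behind it; x points along the fingers, y is the direction in which the jaws open and shut, and the axes are right-handed (so a half turn about x gives the same grasp; the last joint's range is limited). The gripper opens to 85 mm and grips with 20 to 120 N. Pads are 22 mm wide; open, the fingers measure 114 mm over their backs; the gripper's body (76 mm by 85 mm) begins 54 mm behind the grasp point. The pads swing forward as they close: fully open they stand 13 mm farther back than shut.
Start: joints at [-1.214, 0.477, 0.022, 1.555, -0.011, 1.109, -0.083], TCP at [0.303, 0.603, 0.231] pointing down, gripper open.
Joint ranges: [-2.96, 2.96], [-0.34, 2.1], [-1.41, 1.46], [0.24, 2.44], [-1.37, 4.51], [0.17, 1.92], [-2.96, 2.96]. Speed limits (rad/s): [2.39, 2.39, 3.14, 3.14, 3.14, 3.14, 3.14].

INTERFACE

Orientations are given as a rotation vector (axis times angle).
In Python, from bench import r, viewer, nets gives the robot as it stands.
- The arm moves only by the shell command python3 -m pendant 'ROWS' [FORCE]. ROWS is JSON, one flat list of numbers, 5 for each row, row after row: the finger opening in mm, from 0 to 85.4, then the shift along the tool's x, y, z in mm, then the turn about the tool's x in rad. A call has 1 to 20 rows; each row shifts and turns the commanded pose from where the row before left it, along the tool's axes as they then stand; what a row does not reach is not made up. A row lasts 1/8 s, in which the tool goes at most 62.5 mm and 10.7 degrees, less where a joint would pass 70% of its speed; a pose out of reach is approached as far as the arm can. A call with a gripper value outside its range is refused whole. The fingers move at their own pace and stop on an object; FORCE is the grip in N (left out, the last holds). Time passes only in rows, so rows that do not move let the fingers close. It gives the time, the measured TCP pose, the force and the opening at its end, in the units of the state.
- r.get_obs(): the state, without advancing time (a new reading comes with each control period).
- viewer.grab_frame(name): name is "side" or "top"; returns (picture, depth): 400x640x3 uint8, red, green, blue; 400x640 float32, m along the optical axis (not along the pixel's ray), 0 where there is no reading.
- viewer.calibration(name): a dict with "mtx" (3x3 intrinsics, pixels), "world_to_cam" (4x4, takes a point from world to camera coordinates). Camera axes: x right, y up, looking along -z (the intrinsics and any distortion apply to the point x, -y, -z); pixel columns grow to the right and rows downward; lengths in m; the calibration is good to about 2 mm. A picture is of the moment at which its call begins. calibration takes no time and is no camera call.
- r.hand_in(): hands the job in, once; it reports no verdict.
Trained networks look in the newest picture that a camera, given by its name, has taken for a name from the list of things; names that differ only in an ending like _2 or _b are one class to them, and where a whole thing is asked for, a point or a joint stands for the part that bears it (a point fixed in the world has none). Each returns a list of dicts, best first, with "score" (0 to 1); they miss things now and then, are a little off and sometimes report something else, mostly with a low value. They report only what shows in the picture. A call takes as long as a camera call. They do not tell look-alikes from the thing itself.
- nets.look_for(name, camera): "location" ([x, y, z] in m, in world coordinates, good to about 4 mm: the middle of the surface that is visible of it).
- nets.silhouettes(name, camera): "mask" (400x640 bool, what is visible of it).
The state is a dict: "clock": time; "joints": joint angles; "qvel": joint speeds; "tau": joint torques, N m; "tcp_pos": TCP position; "orientation": TCP orientation; "contact_force": force on the tool from outside, world axes, zero at the start; "moment": the same for the moment, N m; "grip_width": finger opening in m.
Only numpy, scipy, OpenCV 4.12 (cv2) and the standard library are available. Lean on these libraries where they do the work, as an engineer would, in place of code of your own. Each camera call takes 0.05 s, during which the arm holds its last target. There are 200 camera calls.

TASK

Take the sprung tongs out of their stand and use them to reach down into the pocket that holds the round pin, squeeze them shut on it and lift it out. Stand the pin upright and wholly on the small raised anvil in the middle of the round measuring table, letting go of it only once it stands there, then put the tongs back upright in their stand, seated as you found them. Never touch the pin with the fingers themselves, and leave the flat gauge block in its pocket and the other things on the table where they are.

Things in the scene. Friction and masses are not known exactly. Their poses are not given: they have to be found in the camera images.
- tongs_grip (a point): Where to hold the sprung tongs: on their centre line, 100 mm above the tips, between two flat black upright handle plates, 24 mm wide (x), 76 to 126 mm above the tips, 56 mm over their outer faces at rest. z up along the tongs; the plates close along y. They start upright in the stand, tips down. A steel bow joins them on top, up to 141 mm above the tips. Half a turn about z changes nothing.
- leg_left (a joint): How far each arm (plate and blade) is squeezed in from rest, m; both move equally and stay parallel. 0 = open, 0.006 = blades on the 14 mm pin (plates 44 mm over the outside), 0.010 = end. The spring pushes back with 4 N per arm at 0, plus 0.4 N per mm: plates squeezed in by a few mm are held well enough to carry the tongs open; closing further clamps the pin with the rest of the grip force.
- stand_slot (a point): Tongs stand: fixed grey block 60 (x) x 80 (y) mm on a thin foot, with one slot in its top, 80 mm above the work surface. This point is the centre of the slot's mouth. Slot 18 mm wide (x), 44 mm long (y). Seated, the tongs' blades hang in it, tips 70 mm below this point, shoulders resting on the block's top, tongs_grip 30 mm above this point, tongs' y along the slot's y.
- block_top (a point): Storage block: fixed grey block 100 (x) x 74 (y) x 72 (z) mm. This point is the centre of its top face. Two pockets open upward, centred 22 mm either side of this point along x; each is 20 mm wide (x), 48 mm long (y), 62 mm deep with a flat floor. One holds the round pin, the other the flat gauge block; which is which varies.
- pin_center (a point): Centre of the round steel pin: 14 mm diameter, 36 mm tall, about 43 g, z along its axis. It starts standing upright on the floor of one pocket, within a few mm of the middle, its top 26 mm below the mouth.
- pin: The same round pin; origin at the centre of its underside.
- gauge_center (a point): Centre of the flat steel gauge block, 10 mm thick, 35 mm long, 30 mm tall, standing on its long edge along the other pocket. To be left there.
- anvil_top (a point): Centre of the top face of the measuring table's anvil: a fixed steel disc of 42 mm diameter, its top 40 mm above the work surface, standing 8 mm proud of a round aluminium plate of 110 mm diameter on a 130 x 130 mm dark base.
- tongs: The tongs as a whole, about 160 g; origin on the centre line at the level of the tips, axes as tongs_grip. Two steel blades (10 mm wide in x, 4 mm thick, 74 mm long) hang below the handle plates, 26 mm apart inside and 34 mm over the outside at rest. Steel shoulders (26 mm in x, 56 mm over both in y) have flat undersides 70 mm above the tips.
- joybox: Bystander: cream joystick box 75 x 110 x 34 mm with a short black joystick (61 mm to its top) and a knob; origin under its middle.
- case: Bystander: closed white plastic case 55 x 90 x 28 mm; origin under its middle.
- ringgauge: Bystander: dark steel ring gauge lying flat, 64 mm outside, 36 mm bore, 18 mm tall; origin under its middle.
There are look-alikes about, which are no part of the job. What is shaped like the part that bears stand_slot but orange or red is not meant.

How it is judged:
On the way, in this order (a step that is already met when the one before it is completed fails the run):
1. the pin, held between the tongs' blades, is wholly above the storage block's top (z of pin_center in the frame of block_top above 0.02 m and contact force between tongs and pin above 1 N), for 0.2 s.
2. the pin is down on the anvil, upright, still held between the blades (horizontal distance between pin_center and anvil_top below 0.013 m and z of pin_center in the frame of anvil_top between 0.0155 and 0.0205 m and angle between pin_center's own z axis and vertical below 0.12 rad and contact force between tongs and pin above 0.5 N), for 0.1 s.
At the end, for the whole second after the job is handed in: Pin at rest, upright within 0.12 rad on the anvil (axis within 13 mm of its centre, height within 2.5 mm), free of the tongs. Tongs at rest in the stand, upright within 0.12 rad, centred within 15 mm, seated height within 4 mm. Gauge block within 12 mm of its start (horizontal distance between pin_center and anvil_top below 0.013 m and z of pin_center in the frame of anvil_top between 0.0155 and 0.0205 m and angle between each of pin_center, tongs_grip's own z axis and vertical below 0.12 rad and linear speed of each of pin, tongs below 0.02 m/s and contact force between tongs and pin below 0.1 N and horizontal distance between tongs_grip and stand_slot below 0.015 m and z of tongs_grip in the frame of stand_slot between 0.026 and 0.034 m and distance of gauge_center from where it was at the start of the episode below 0.012 m); the robot touches nothing.
It fails at once if the robot's fingers touch the pin (contact force between the fingers and pin above 0.5 N).
It fails at once if the flat gauge block is taken from or shoved about its pocket (moved over 12 mm) (distance of gauge_center from where it was at the start of the episode above 0.012 m).
It fails at once if a bystander is moved by more than 20 mm (distance of any of joybox, case, ringgauge from where it was at the start of the episode above 0.02 m).
It also fails if it takes over 54 s, if anything falls off the work surface, if the arm or the gripper's body presses on something with over 40 N, if the wrist force passes 120 N, or if a joint passes its speed limit or range.

## Working session

There is one attempt and no reset: what is moved stays moved. The work goes in short steps, Python scripts to look and compute and a shell command to move; the robot and the scene stay as the last step left them, time stands still between calls to the robot, and variables do not carry over. Pictures are saved under pics/ and viewed, about 8 in all and at most 12, crops included, and the job is handed in when it is done.

```bash
mkdir -p pics; ls
cat > h.py <<'E'
import numpy as np, cv2
from bench import r, viewer, nets
from scipy.spatial.transform import Rotation as R
def cloud(cam, d):
    c=viewer.calibration(cam); K=np.array(c["mtx"]); T=np.linalg.inv(np.array(c["world_to_cam"]))
    v,u=np.mgrid[0:400,0:640]
    p=cv2.undistortPoints(np.stack([u,v],-1).reshape(-1,1,2).astype(float),K,np.array(c.get("dist",np.zeros(5)))).reshape(400,640,2)
    P=np.stack([p[...,0]*d,-p[...,1]*d,-d,np.ones_like(d)],-1)@T.T
    P[d<=0]=np.nan
    return P[...,:3]
E
python3 - <<'E'
from h import *
ims=[]
for c in ("side","top"):
    im,d=viewer.grab_frame(c); np.save(f"/tmp/{c}_im.npy",im);np.save(f"/tmp/{c}_d.npy",d)
    cv2.imwrite(f"pics/{c}0.png",im[...,::-1])
    print(c,{k:np.round(v,3).tolist() if k!='x' else v for k,v in viewer.calibration(c).items()})
    for n in ("tongs_grip","stand_slot","block_top","pin_center","gauge_center","anvil_top","tongs","joybox","case","ringgauge"):
        print(n,[(np.round(x["location"],3).tolist(),round(x["score"],2)) for x in nets.look_for(n,c)[:4]])
print(r.get_obs())
E
```

```text
pics
side {'mtx': [[392.71, 0.0, 315.771], [0.0, 392.71, 196.581], [0.0, 0.0, 1.0]], 'world_to_cam': [[-0.688, -0.726, 0.001, 0.407], [0.391, -0.369, 0.843, -0.292], [-0.611, 0.581, 0.538, -0.604], [0.0, 0.0, 0.0, 1.0]]}
tongs_grip [([0.519, 0.284, 0.116], 0.96), ([0.502, 0.296, 0.044], 0.27)]
stand_slot [([0.332, 0.322, 0.052], 0.86), ([0.7, -0.011, 0.046], 0.82), ([0.5, 0.295, 0.043], 0.71), ([0.718, 0.367, 0.045], 0.69)]
block_top [([0.501, 0.073, 0.056], 0.81)]
pin_center []
gauge_center []
anvil_top [([0.479, -0.297, 0.024], 0.61)]
tongs [([0.524, 0.282, 0.121], 0.69)]
joybox [([0.738, 0.185, 0.034], 0.85)]
case [([0.739, -0.198, 0.032], 0.69)]
ringgauge [([0.39, -0.096, 0.018], 0.58)]
top {'mtx': [[393.597, 0.0, 324.495], [0.0, 393.597, 204.031], [0.0, 0.0, 1.0]], 'world_to_cam': [[-0.012, -1.0, -0.007, 0.014], [0.999, -0.013, 0.052, -0.543], [-0.052, -0.006, 0.999, -1.036], [0.0, 0.0, 0.0, 1.0]]}
tongs_grip [([0.522, 0.274, 0.132], 0.67), ([0.496, -0.315, 0.028], 0.36)]
stand_slot [([0.705, -0.023, 0.07], 0.96), ([0.357, 0.3, 0.066], 0.85), ([0.52, 0.259, 0.042], 0.81), ([0.73
[... 284 characters left out ...]
ggauge []
{'clock': 1.1, 'joints': array([-1.21411116,  0.4769983 ,  0.02242212,  1.55539463, -0.0114811 ,
        1.10927841, -0.08309489]), 'qvel': array([-1.38712431e-03, -2.70424014e-04,  8.67012777e-04, -1.10131682e-03,
        4.32042145e-05, -2.67284418e-03,  1.76238289e-03]), 'tau': array([-1.93216702e-04, -5.96342146e+01,  1.60624221e+00, -2.81544131e+01,
        1.24703231e-02,  1.47727136e-03,  7.02932709e-06]), 'tcp_pos': array([0.30257857, 0.603414  , 0.23131175]), 'orientation': array([ 0.36450341,  1.53987406, -0.36442806]), 'contact_force': array([-0.32184   ,  0.01353103,  0.03853673]), 'moment': array([0.03072194, 0.03364242, 0.06461945]), 'grip_width': 0.08518899428322607}
```

View pics/side0.png

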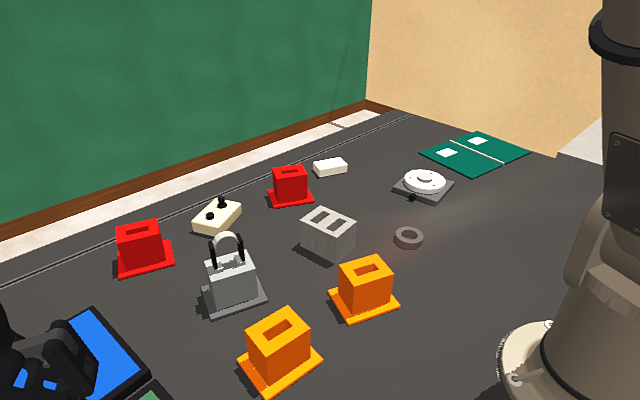

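View pics/top0.png

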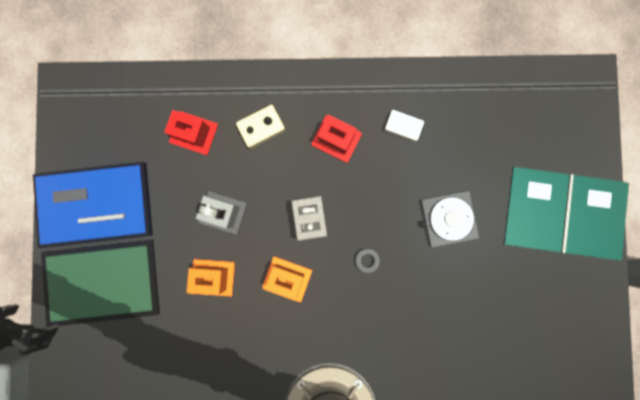

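The grey stand with the tongs is at side (232,285) and top (220,212). The look-alikes are two orange ones, at top (211,278) and (288,279), and two red ones, at top (190,131) and (337,137). Only the grey one holds the tongs. Next I measure it and take enlarged crops.

Run:
```python
from h import *
T=np.load("/tmp/top_im.npy");S=np.load("/tmp/side_im.npy")
a=cv2.resize(T[180:250,180:340],None,fx=5,fy=5,interpolation=cv2.INTER_CUBIC)[:, :800]
b=cv2.resize(S[190:330,190:370],None,fx=2,fy=2,interpolation=cv2.INTER_CUBIC)
o=np.zeros((600,800,3),np.uint8);o[:350,:800]=a;b=b[:250];o[350:600,:b.shape[1]]=b
c=cv2.resize(T[180:255,410:490],None,fx=3.3,fy=3.3,interpolation=cv2.INTER_CUBIC);o[350:350+c.shape[0],400:400+c.shape[1]]=c[:250]
cv2.imwrite("pics/crop1.png",o[...,::-1])
for cam in("top","side"):
    d=np.load(f"/tmp/{cam}_d.npy");P=cloud(cam,d)
    tb=P[(abs(P[...,2])<.02)&(abs(P[...,0]-.5)<.12)&(abs(P[...,1]-.1)<.1)]
    print(cam,"table z",np.nanmedian(tb[:,2]))
    for n,c,rad,z0,z1 in(("stand",(.52,.27),.065,.068,.09),("block",(.50,.06),.08,.062,.082),("anvil",(.49,-.32),.04,.034,.046),("plate",(.49,-.32),.075,.024,.035),("tongstop",(.52,.28),.06,.12,.165),("tongall",(.52,.28),.06,.095,.165)):
        m=(np.hypot(P[...,0]-c[0],P[...,1]-c[1])<rad)&(P[...,2]>z0)&(P[...,2]<z1)
        q=P[m]
        if len(q)<5: print(n,len(q));continue
        rc=cv2.minAreaRect((q[:,:2]*1000).astype(np.float32))
        print(n,len(q),"mean",q.mean(0).round(4),"z10/50/90",np.percentile(q[:,2],[10,50,90,100]).round(4),"rect",np.round(rc[0],1),np.round(rc[1],1),round(rc[2],1))
```

```text
top table z 0.00016502875310231424
stand 565 mean [0.5219 0.2776 0.08  ] z10/50/90 [0.0772 0.0799 0.0829 0.0899] rect [522.7 282.4] [81.3 60.1] 72.0
block 875 mean [0.504  0.0463 0.072 ] z10/50/90 [0.0698 0.072  0.0743 0.0779] rect [504.1  46.2] [100.   73.7] 8.0
anvil 292 mean [ 0.4949 -0.3229  0.0386] z10/50/90 [0.0347 0.039  0.0422 0.0454] rect [ 488.6 -319.6] [72.1 75.8] 13.1
plate 1121 mean [ 0.4984 -0.3237  0.0318] z10/50/90 [0.0296 0.0319 0.0339 0.035 ] rect [ 498.7 -324.8] [109.4 108.8] 58.0
tongstop 204 mean [0.5226 0.2796 0.1414] z10/50/90 [0.1319 0.1416 0.1509 0.1538] rect [523.6 282.7] [56.1 23.7] 72.8
tongall 245 mean [0.5224 0.2777 0.1358] z10/50/90 [0.1091 0.1382 0.1504 0.1538] rect [523.6 282.4] [56.7 23.8] 72.8
side table z -2.3868178121611017e-05
stand 1097 mean [0.5169 0.2878 0.0792] z10/50/90 [0.0722 0.0797 0.0859 0.0899] rect [524.4 283.3] [80.1 63.7] 72.1
block 1020 mean [0.5017 0.0511 0.0701] z10/50/90 [0.0652 0.0712 0.0726 0.0745] rect [505.1  47.6] [102.1  76.8] 8.1
anvil 114 mean [ 0.4984 -0.3209  0.0386] z10/50/90 [0.036  0.039  0.0403 0.0427] rect [ 499.3 -324.1] [41.4 38.9] 49.2
plate 598 mean [ 0.494  -0.3146  0.0308] z10/50/90 [0.0281 0.0312 0.0326 0.035 ] rect [ 497.7 -321. ] [107.1 107.8] 49.0
tongstop 303 mean [0.523  0.2862 0.1395] z10/50/90 [0.1281 0.1379 0.1502 0.1519] rect [524.3 283.8] [55.9 24.8] 72.9
tongall 422 mean [0.5216 0.286  0.1307] z10/50/90 [0.1048 0.1353 0.1497 0.1519] rect [523.8 284. ] [56.  25.3] 73.4
```

View pics/crop1.png

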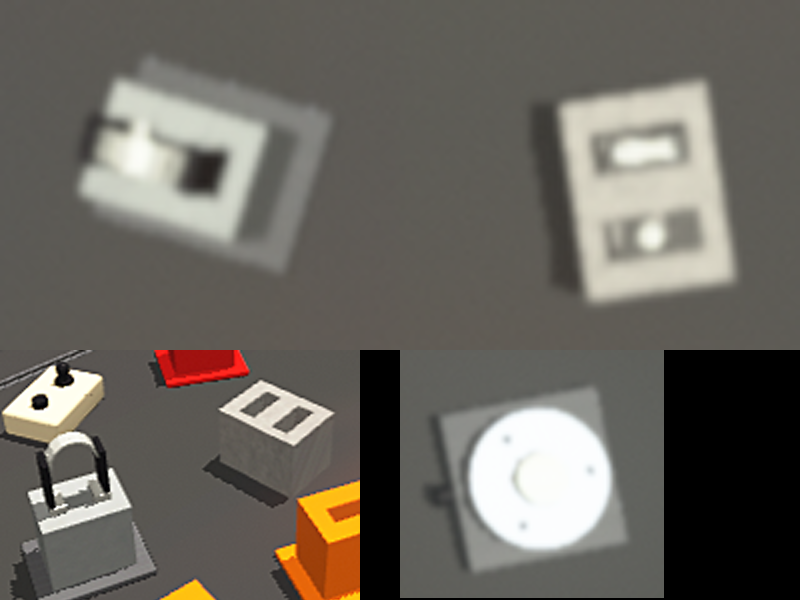

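The crop shows the bow, plates and grey stand at crop (160,155). The pin is the round top in the nearer pocket, at crop (652,235), which is pixel (310,227). The gauge block is in the farther pocket, at crop (645,150). The anvil is at pixel (453,218). I'll refine the pin and anvil positions and work out the first move.

```bash
cat >> h.py <<'E'
def ray(cam,u,v,z):
    c=viewer.calibration(cam); K=np.array(c["mtx"]); T=np.linalg.inv(np.array(c["world_to_cam"]))
    d=T[:3,:3]@np.array([(u-K[0,2])/K[0,0],-(v-K[1,2])/K[1,1],-1]); o=T[:3,3]
    return o+d*(z-o[2])/d[2]
def go(xyz,ydeg):
    """tool down, tool y along world angle ydeg (mod 180): print shift (tool axes, mm, at present attitude) and turn."""
    o=r.get_obs(); M=R.from_rotvec(o["orientation"]).as_matrix()
    s=M.T@(np.array(xyz)-o["tcp_pos"])*1000
    cur=np.degrees(np.arctan2(M[1,1],M[0,1])); dt=(ydeg-cur+90)%180-90
    # turn about tool x (down): positive turn = negative world yaw
    print("t",round(o["clock"],2),"tcp",o["tcp_pos"].round(4),"xaxis",M[:,0].round(3),"ydeg",round(cur,2),"w",round(o["grip_width"]*1000,1),"F",o["contact_force"].round(1))
    t=-np.radians(dt); print("shift mm",s.round(1),"turn",round(t,4)); 
    M2=M@R.from_rotvec([t,0,0]).as_matrix(); print("shift if turned first",(M2.T@(np.array(xyz)-o["tcp_pos"])*1000).round(1))
E
python3 - <<'E'
from h import *
T=np.load("/tmp/top_im.npy").astype(float);g=T.mean(2)
# pin: bright blob in near pocket
sub=g[219:235,296:326]; 
w=np.clip(sub-170,0,None); 
print(np.round(sub[4:13,8:21]).astype(int))
v,u=np.mgrid[223:232,305:317]; w=np.clip(g[223:232,305:317]-150,0,None)
pu,pv=(w*u).sum()/w.sum(),(w*v).sum()/w.sum()
print(pu,pv,ray("top",pu,pv,.046))
# anvil: cream disc vs white plate
print(ray("top",453.3,218.5,.04))
ys=T[...,2]-T[...,0]
print((T[218,440:468,0]-T[218,440:468,2]).astype(int)); print(T[205:232,453].astype(int)[:, [0,2]].tolist())
go([.5237,.283,.2],72.4)
E
```

```text
[[180 173 167 164 168 180 191 191 178 152 137 133 131]
 [158 144 137 145 168 195 208 201 178 146 129 128 127]
 [151 132 129 150 193 221 229 222 191 151 131 128 126]
 [151 131 133 169 216 236 241 236 207 159 134 128 126]
 [149 131 136 174 221 238 244 239 207 157 132 126 126]
 [145 129 135 166 209 231 237 229 188 143 129 128 127]
 [137 128 129 146 176 203 211 198 162 138 135 140 142]
 [130 129 131 137 152 167 173 168 158 156 159 165 170]
 [141 144 150 156 164 172 177 178 180 183 187 191 195]]
310.23489844368237 226.9051701398048 [0.48238992 0.0442084  0.046     ]
[ 0.49951531 -0.326406    0.04      ]
[-2 -2 -3 -4  5  9  4  1  1  1  1  1  1  1  1  1  1  1  1  1  1 -2 -2 -2
 -2 -3 -4 -5]
[[252, 254], [252, 254], [252, 254], [252, 254], [251, 254], [250, 252], [250, 250], [251, 248], [252, 249], [252, 249], [252, 250], [252, 250], [252, 251], [252, 251], [252, 251], [252, 251], [252, 250], [252, 250], [252, 251], [252, 251], [251, 251], [250, 251], [250, 253], [251, 254], [252, 254], [252, 254], [252, 254]]
t 1.1 tcp [0.3026 0.6034 0.2313] xaxis [ 0.  0. -1.] ydeg 63.37 w 85.2 F [-0.3  0.   0. ]
shift mm [  31.3 -187.3  341.3] turn -0.1576
shift if turned first [  31.3 -238.6  307.7]
```

```bash
python3 -m pendant '[85,0,0,0,-0.158, 85,3.5,-26.5,34.2,0, 85,3.5,-26.5,34.2,0, 85,3.5,-26.5,34.2,0, 85,3.5,-26.5,34.2,0, 85,3.5,-26.5,34.2,0, 85,3.5,-26.5,34.2,0, 85,3.5,-26.5,34.2,0, 85,3.5,-26.5,34.2,0, 85,3.5,-26.5,34.2,0, 85,0,0,0,0, 85,0,0,0,0]' 40
python3 - <<'E'
from h import *
go([.5237,.283,.09],72.4)
E
```

```text
clock: 2.6
tcp_pos: [0.5237, 0.2837, 0.1999]
orientation: [0.241, 1.558, -0.24]
contact_force: [-1.1, -0.1, -0.0]
grip_width: 0.085
t 2.6 tcp [0.5237 0.2837 0.1999] xaxis [-0.     0.001 -1.   ] ydeg 72.43 w 85.0 F [-1.1 -0.1 -0. ]
shift mm [109.9  -0.7   0.3] turn 0.0005
shift if turned first [109.9  -0.7   0.3]
```

```bash
python3 -m pendant '[85,30,-0.5,0,0, 85,30,0,0,0, 85,25,0,0,0, 85,15,0,0,0, 85,10,0,0,0, 85,0,0,0,0, 70,0,0,0,0, 62,0,0,0,0, 58,0,0,0,0, 55,0,0,0,0, 53,0,0,0,0, 51,0,0,0,0, 51,0,0,0,0, 51,0,0,0,0]' 30
python3 - <<'E'
from h import *
go([.5237,.283,.09],72.4)
im,d=viewer.grab_frame("side"); cv2.imwrite("pics/g1.png",cv2.resize(im[170:330,150:350],None,fx=3,fy=3)[...,::-1])
E
```

```text
clock: 4.35
tcp_pos: [0.5245, 0.2829, 0.0911]
orientation: [0.242, 1.556, -0.24]
contact_force: [-1.6, -1.0, 9.2]
grip_width: 0.0506
t 4.35 tcp [0.5245 0.2829 0.0911] xaxis [ 0.001  0.001 -1.   ] ydeg 72.41 w 50.6 F [-1.6 -1.   9.2]
shift mm [ 1.1 -0.1 -0.8] turn 0.0001
shift if turned first [ 1.1 -0.1 -0.8]
```

View pics/g1.png

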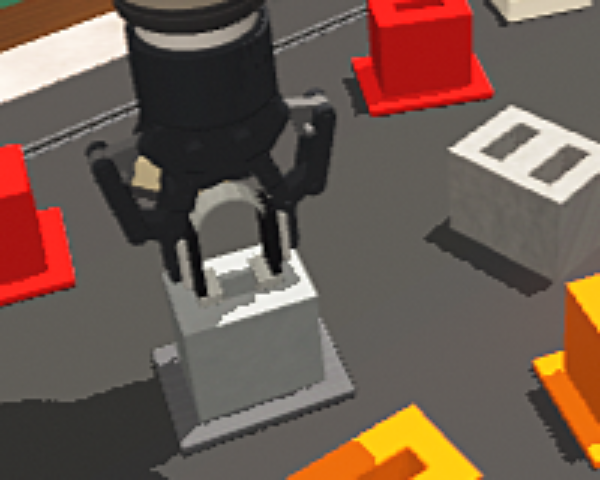

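The view shows a finger outside each plate, with the tongs still seated, so I lift.

```bash
python3 -m pendant '[51,-5,0,0,0, 51,-10,0,0,0, 51,-15,0,0,0, 51,-20,0,0,0, 51,-25,0,0,0, 51,-25,0,0,0, 51,-20,0,0,0, 51,-20,0,0,0, 51,0,0,0,0]'
python3 - <<'E'
from h import *
go([.4825,.0440,.23],98)
im,d=viewer.grab_frame("side"); cv2.imwrite("pics/g2.png",cv2.resize(im[100:330,150:350],None,fx=2.5,fy=2.5)[...,::-1])
E
```

```text
clock: 5.52
tcp_pos: [0.5248, 0.2831, 0.2321]
orientation: [0.243, 1.554, -0.239]
contact_force: [0.5, 0.2, -1.5]
grip_width: 0.051
t 5.53 tcp [0.5248 0.2831 0.2321] xaxis [ 0.003  0.002 -1.   ] ydeg 72.41 w 51.0 F [ 0.5  0.2 -1.5]
shift mm [   1.4 -240.7   32. ] turn -0.4465
shift if turned first [   1.4 -230.9  -75.1]
```

View pics/g2.png

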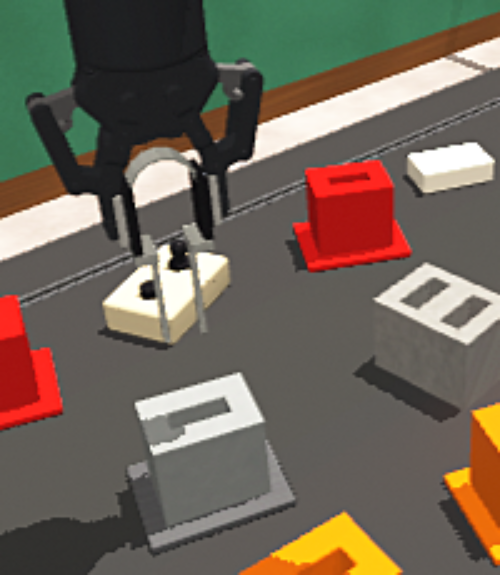

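The tongs are held open and upright, and the stand is empty. I turn and go over the pin's pocket.

```bash
python3 -m pendant '[51,0,0,0,-0.1, 51,0,0,0,-0.12, 51,0,0,0,-0.12, 51,0,0,0,-0.1065, 51,0,-15,-5,0, 51,0,-30,-10,0, 51,0,-30,-10,0, 51,0,-30,-10,0, 51,0,-30,-10,0, 51,0,-30,-10,0, 51,0,-30,-10,0, 51,0,-23,-7,0, 51,0,-13,3,0, 51,0,0,0,0, 51,0,0,0,0]'
python3 - <<'E'
from h import *
go([.4825,.0440,.23],98)
o=r.get_obs();M=R.from_rotvec(o["orientation"]).as_matrix()
fr=[]
for c in("side","top"):
    im,d=viewer.grab_frame(c);P=cloud(c,d);L=(P-o["tcp_pos"])@M*1000   # tool frame: x down
    m=(abs(L[...,1])<32)&(abs(L[...,2])<20)&(L[...,0]>15)&(L[...,0]<100)
    q=L[m]; print(c,len(q))
    for s in(-1,1):
        k=q[(q[:,1]*s>0)&(q[:,0]>25)&(q[:,0]<78)]
        if len(k): print(s,len(k),"y",np.percentile(k[:,1],[5,50,95]).round(1),"z",np.percentile(k[:,2],[5,50,95]).round(1),"xmax",np.percentile(q[q[:,1]*s>0][:,0],[98,100]).round(1), "tilt z/x",np.polyfit(k[:,0],k[:,2],1).round(3),"tilt y/x",np.polyfit(k[:,0],k[:,1],1).round(3))
    fr.append(im)
cv2.imwrite("pics/g3.png",np.hstack([cv2.resize(fr[0][100:260,260:420],None,fx=2.5,fy=2.5),cv2.resize(fr[1][160:260,260:360],None,fx=4,fy=4)])[...,::-1])
E
```

```text
clock: 7.45
tcp_pos: [0.4877, 0.0452, 0.2296]
orientation: [-0.11, 1.568, 0.111]
contact_force: [-0.0, 0.9, -1.4]
grip_width: 0.0509
t 7.45 tcp [0.4877 0.0452 0.2296] xaxis [-0.  0. -1.] ydeg 98.04 w 50.9 F [-0.   0.9 -1.4]
shift mm [-0.4 -0.5 -5.3] turn 0.0007
shift if turned first [-0.4 -0.5 -5.3]
side 276
-1 114 y [-13.  -10.4  -8.8] z [-4.3 -0.2  5.6] xmax [78.1 81.2] tilt z/x [ 0.014 -0.745] tilt y/x [  0.015 -11.387]
1 115 y [12.6 14.7 16.2] z [-4.4  0.2  5. ] xmax [79.1 80.6] tilt z/x [-0.023  1.274] tilt y/x [-4.0000e-03  1.4919e+01]
top 0
```

View pics/g3.png

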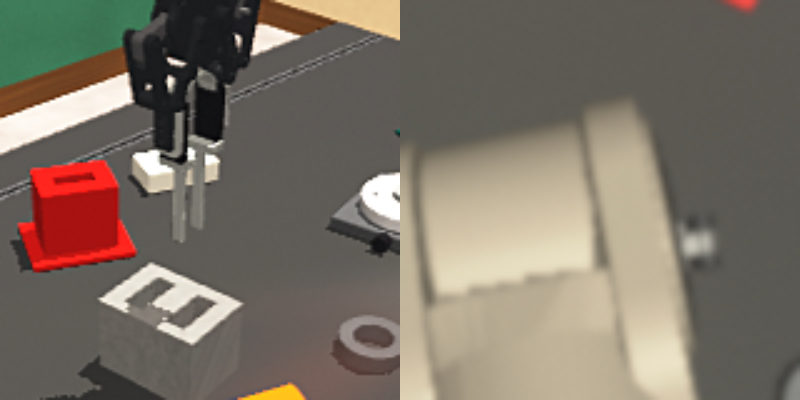

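```bash
python3 -m pendant '[51,15,0,-5,0, 51,20,0,0,0, 51,15,0,0,0, 51,10,0,0,0, 51,0,0,0,0, 51,0,0,0,0]'
python3 - <<'E'
from h import *
go([.4828,.0445,.097],98)
im,d=viewer.grab_frame("side"); cv2.imwrite("pics/g4.png",cv2.resize(im[140:280,270:390],None,fx=4,fy=4)[...,::-1])
E
```

```text
clock: 8.3
tcp_pos: [0.4831, 0.0436, 0.1702]
orientation: [-0.11, 1.567, 0.11]
contact_force: [-0.5, 0.2, -1.1]
grip_width: 0.0512
t 8.3 tcp [0.4831 0.0436 0.1702] xaxis [ 0.001  0.    -1.   ] ydeg 98.0 w 51.2 F [-0.5  0.2 -1.1]
shift mm [73.2  0.9 -0.2] turn -0.0
shift if turned first [73.2  0.9 -0.2]
```

View pics/g4.png

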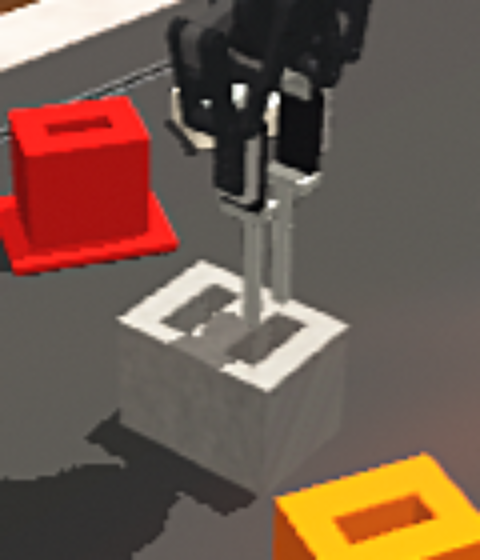

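The tips stand over the nearer pocket, with the near blade tip at crop (252,320). I descend.

```bash
python3 -m pendant '[51,8,0.9,0,0, 51,10,0,0,0, 51,10,0,0,0, 51,10,0,0,0, 51,10,0,0,0, 51,10,0,0,0, 51,8,0,0,0, 51,7,0,0,0, 51,0,0,0,0, 51,0,0,0,0]'
python3 - <<'E'
from h import *
go([.4828,.0445,.097],98)
E
```

```text
clock: 9.6
tcp_pos: [0.4828, 0.0445, 0.097]
orientation: [-0.11, 1.568, 0.11]
contact_force: [0.7, -0.3, -0.9]
grip_width: 0.0513
t 9.6 tcp [0.4828 0.0445 0.097 ] xaxis [ 0.  0. -1.] ydeg 98.0 w 51.3 F [ 0.7 -0.3 -0.9]
shift mm [-0.  0.  0.] turn -0.0
shift if turned first [-0.  0.  0.]
```

No contact on the way down. Now I squeeze slowly.

```bash
python3 -m pendant '[49,0,0,0,0, 47,0,0,0,0, 45,0,0,0,0, 43,0,0,0,0, 40,0,0,0,0, 38,0,0,0,0, 38,0,0,0,0, 38,0,0,0,0]' 40
python3 -m pendant '[38,-3,0,0,0, 38,-7,0,0,0, 38,-10,0,0,0, 38,-15,0,0,0, 38,-15,0,0,0, 38,-20,0,0,0, 38,-20,0,0,0, 38,-20,0,0,0, 38,-20,0,0,0, 38,0,0,0,0, 38,0,0,0,0]'
python3 - <<'E'
from h import *
go([.499,-.3245,.23],90)
im,d=viewer.grab_frame("side"); cv2.imwrite("pics/g5.png",cv2.resize(im[100:260,270:390],None,fx=3.5,fy=3.5)[...,::-1])
E
```

```text
clock: 10.6
tcp_pos: [0.4828, 0.0446, 0.0971]
orientation: [-0.11, 1.568, 0.11]
contact_force: [-0.1, -0.1, 6.2]
grip_width: 0.043
clock: 11.98
tcp_pos: [0.4821, 0.0444, 0.2265]
orientation: [-0.11, 1.568, 0.11]
contact_force: [0.1, -0.3, -2.4]
grip_width: 0.0429
t 11.97 tcp [0.4821 0.0444 0.2265] xaxis [-0. -0. -1.] ydeg 98.01 w 42.9 F [ 0.1 -0.3 -2.4]
shift mm [  -3.5 -367.6  -34.7] turn 0.1397
shift if turned first [  -3.5 -368.9   16.9]
```

View pics/g5.png

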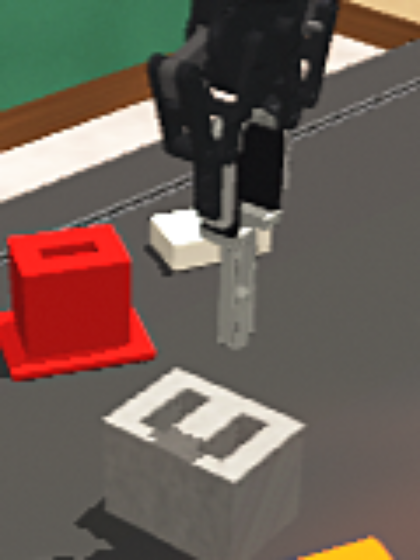

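The pin shows between the closed blades, at crop (237,300). I carry it to the anvil.

```bash
python3 -m pendant '[38,0,-14,-2,0, 38,0,-28,-3,0, 38,0,-30,-3,0, 38,0,-30,-3,0, 38,0,-30,-3,0, 38,0,-30,-3,0, 38,0,-30,-3,0, 38,0,-30,-3,0, 38,0,-30,-3,0, 38,0,-30,-3,0, 38,0,-30,-3,0, 38,0,-28,-3,0, 38,0,-18,-2,0, 38,0,-9,0,0, 38,0,0,0,0, 38,0,0,0,0]'
python3 - <<'E'
from h import *
go([.499,-.3245,.127],98)
o=r.get_obs();M=R.from_rotvec(o["orientation"]).as_matrix()
fr=[]
for c in("side","top"):
    im,d=viewer.grab_frame(c);P=cloud(c,d);L=(P-o["tcp_pos"])@M*1000
    m=(abs(L[...,1])<20)&(abs(L[...,2])<14)&(L[...,0]>30)&(L[...,0]<110)
    q=L[m]; print(c,len(q))
    if len(q):
      for lo,hi,n in((-12,-6.8,"b-"),(-6.5,6.5,"mid"),(6.8,12,"b+")):
        k=q[(q[:,1]>lo)&(q[:,1]<hi)]
        if len(k)>3: print(n,len(k),"x",np.percentile(k[:,0],[0,2,50,98,100]).round(1),"z",np.median(k[:,2]).round(1),"slope",np.polyfit(k[:,0],k[:,2],1)[0].round(3))
    fr.append(im)
    # anvil re-measure, unobstructed parts
    a=(np.hypot(P[...,0]-.499,P[...,1]+.3245)<.03)&(P[...,2]>.036)&(P[...,2]<.046)
    if a.sum()>20: print("anvil",a.sum(),P[a].mean(0).round(4))
cv2.imwrite("pics/g6.png",np.hstack([cv2.resize(fr[0][90:210,370:490],None,fx=3.33,fy=3.33),cv2.resize(fr[1][160:260,400:500],None,fx=4,fy=4)[:400]][:1]+[cv2.resize(fr[1][160:260,400:500],None,fx=4,fy=4)[:399]])[...,::-1]) if 0 else cv2.imwrite("pics/g6.png",np.hstack([cv2.resize(fr[0][90:210,370:490],(400,400)),cv2.resize(fr[1][160:260,400:500],(400,400))])[...,::-1])
E
```

```text
clock: 14.02
tcp_pos: [0.4973, -0.3229, 0.2266]
orientation: [-0.11, 1.568, 0.111]
contact_force: [0.1, 0.5, -2.2]
grip_width: 0.0429
t 14.03 tcp [ 0.4973 -0.3229  0.2266] xaxis [-0.     0.001 -1.   ] ydeg 98.09 w 42.9 F [ 0.1  0.5 -2.2]
shift mm [99.6 -1.9  1.5] turn 0.0015
shift if turned first [99.6 -1.9  1.5]
side 140
b- 15 x [31.3 31.4 43.1 66.7 67.8] z -2.9 slope -0.076
mid 36 x [35.8 36.2 63.7 85.8 88.2] z -4.6 slope -0.049
b+ 56 x [30.1 31.3 54.5 82.9 85.6] z 0.3 slope -0.035
anvil 103 [ 0.4986 -0.3224  0.0391]
top 6
b+ 6 x [70.1 70.5 76.4 79.4 79.5] z -1.1 slope -0.08
anvil 199 [ 0.4989 -0.3251  0.0402]
```

View pics/g6.png

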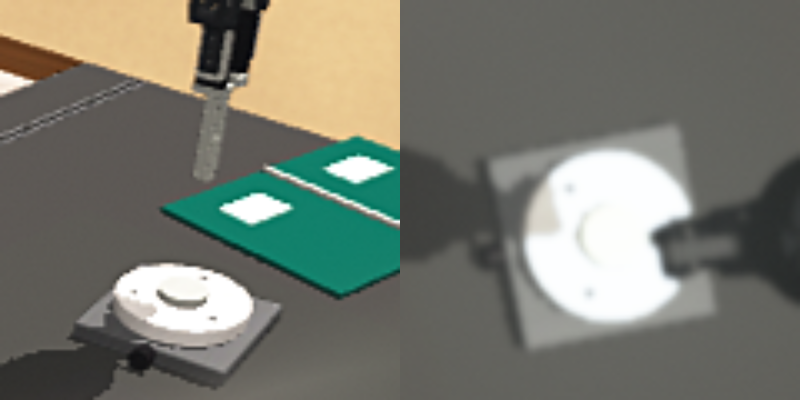

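The anvil is clear below. The pin's underside is about 87 mm below the TCP, as expected, so I lower to just above the anvil.

```bash
python3 -m pendant '[38,15,-1.4,1.5,0, 38,20,0,0,0, 38,20,0,0,0, 38,20,0,0,0, 38,12,0,0,0, 38,7,0,0,0, 38,2.5,0,0,0, 38,0,0,0,0, 38,0,0,0,0]'
python3 -m pendant '[38,1,0,0,0, 38,1,0,0,0, 38,0.5,0,0,0, 38,0,0,0,0]'
python3 -c "
from h import *
go([.4988,-.3240,.127],98)"
```

```text
clock: 15.25
tcp_pos: [0.4991, -0.3255, 0.1309]
orientation: [-0.11, 1.567, 0.109]
contact_force: [0.7, -0.1, -2.8]
grip_width: 0.0425
clock: 15.75
tcp_pos: [0.4986, -0.3253, 0.1277]
orientation: [-0.11, 1.568, 0.11]
contact_force: [-0.4, -0.2, -1.8]
grip_width: 0.0431
t 15.75 tcp [ 0.4986 -0.3253  0.1277] xaxis [-0.  0. -1.] ydeg 98.0 w 43.1 F [-0.4 -0.2 -1.8]
shift mm [0.7 1.3 0.3] turn 0.0001
shift if turned first [0.7 1.3 0.3]
```

```bash
python3 -m pendant '[38,0.5,0,0,0, 38,0.5,0,0,0, 38,0,0,0,0]'; python3 -m pendant '[38,0.5,0,0,0, 38,0.5,0,0,0, 38,0,0,0,0]'
```

```text
clock: 16.12
tcp_pos: [0.4988, -0.3254, 0.1272]
orientation: [-0.11, 1.568, 0.11]
contact_force: [-0.8, 0.3, 2.2]
grip_width: 0.0429
clock: 16.5
tcp_pos: [0.499, -0.3254, 0.1271]
orientation: [-0.11, 1.567, 0.11]
contact_force: [-3.2, 2.7, 11.0]
grip_width: 0.0428
```

Contact is at TCP z 0.127, the predicted height. I ease off, hold, then open slowly.

```bash
python3 -m pendant '[38,-0.6,0,0,0, 38,0,0,0,0, 38,0,0,0,0]'; python3 -m pendant '[42,0,0,0,0, 43,0,0,0,0, 44,0,0,0,0, 45,0,0,0,0, 46,0,0,0,0, 48,0,0,0,0, 50,0,0,0,0, 51.5,0,0,0,0, 51.5,0,0,0,0]' 30
python3 - <<'E'
from h import *
go([.4988,-.3240,.127],98)
im,d=viewer.grab_frame("side"); cv2.imwrite("pics/g7.png",cv2.resize(im[130:220,370:490],(800,600))[...,::-1])
E
```

```text
clock: 16.88
tcp_pos: [0.4989, -0.3254, 0.1271]
orientation: [-0.11, 1.567, 0.11]
contact_force: [-1.7, 2.0, 7.1]
grip_width: 0.0428
clock: 18.0
tcp_pos: [0.4987, -0.3253, 0.1264]
orientation: [-0.11, 1.568, 0.11]
contact_force: [0.7, 1.0, -1.6]
grip_width: 0.0512
t 18.0 tcp [ 0.4987 -0.3253  0.1264] xaxis [ 0.  0. -1.] ydeg 98.0 w 51.2 F [ 0.7  1.  -1.6]
shift mm [-0.6  1.3  0.3] turn 0.0001
shift if turned first [-0.6  1.3  0.3]
```

View pics/g7.png

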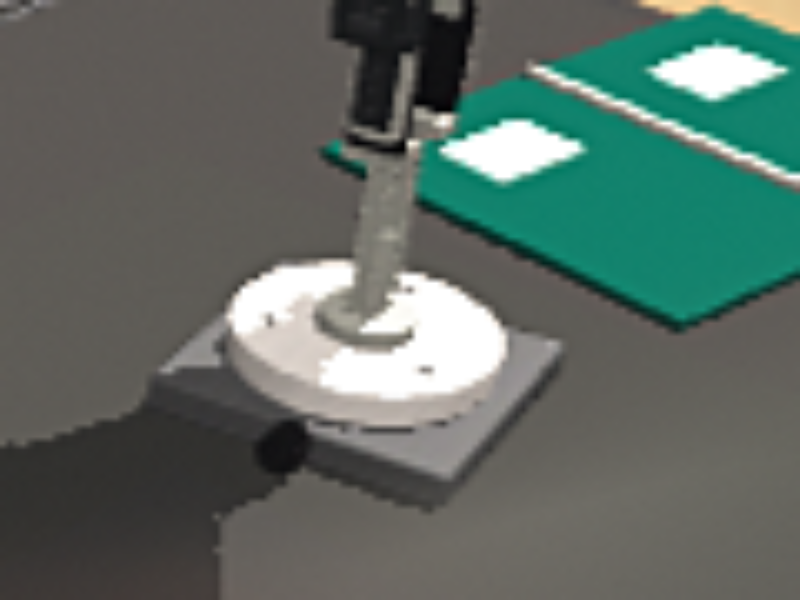

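The pin stands on the anvil between the blades, and the force shows only the tongs' weight. I lift straight up and look.

```bash
python3 -m pendant '[51.5,-3,0,0,0, 51.5,-5,0,0,0, 51.5,-8,0,0,0, 51.5,-12,0,0,0, 51.5,-15,0,0,0, 51.5,-20,0,0,0, 51.5,-20,0,0,0, 51.5,-20,0,0,0, 51.5,0,0,0,0]'
python3 - <<'E'
from h import *
go([.5242,.2829,.235],72.4)
o=r.get_obs();M=R.from_rotvec(o["orientation"]).as_matrix()
im,d=viewer.grab_frame("side"); cv2.imwrite("pics/g8.png",cv2.resize(im[100:220,370:490],(600,600))[...,::-1])
P=cloud("side",d)
m=(np.hypot(P[...,0]-.499,P[...,1]+.3245)<.022)&(P[...,2]>.044)&(P[...,2]<.09);q=P[m];print("pin",len(q),q.mean(0).round(4),q[:,2].max().round(4)); t=q[q[:,2]>.0735];print("top",len(t),t.mean(0).round(4))
L=(P-o["tcp_pos"])@M*1000
q=L[(abs(L[...,1])<20)&(abs(L[...,2])<14)&(L[...,0]>30)&(L[...,0]<100)]
for s in(-1,1):
    k=q[q[:,1]*s>0]
    if len(k)>5: print(s,len(k),"y",np.median(k[:,1]).round(1),"z",np.median(k[:,2]).round(1),"xmax",k[:,0].max().round(1),"slopes",np.polyfit(k[:,0],k[:,2],1)[0].round(3),np.polyfit(k[:,0],k[:,1],1)[0].round(3))
E
```

```text
clock: 19.18
tcp_pos: [0.4997, -0.3261, 0.2318]
orientation: [-0.111, 1.564, 0.108]
contact_force: [0.0, 0.2, -1.6]
grip_width: 0.0512
t 19.18 tcp [ 0.4997 -0.3261  0.2318] xaxis [ 0.004 -0.002 -1.   ] ydeg 97.99 w 51.2 F [ 0.   0.2 -1.6]
shift mm [ -4.2 599.7 108.9] turn 0.4467
shift if turned first [  -4.2  587.9 -160.8]
pin 62 [ 0.4975 -0.3203  0.0615] 0.0759
top 10 [ 0.4986 -0.3222  0.0747]
-1 69 y -10.0 z -0.3 xmax 81.7 slopes -0.006 0.009
1 80 y 15.0 z 0.4 xmax 80.9 slopes 0.002 -0.009
```

View pics/g8.png

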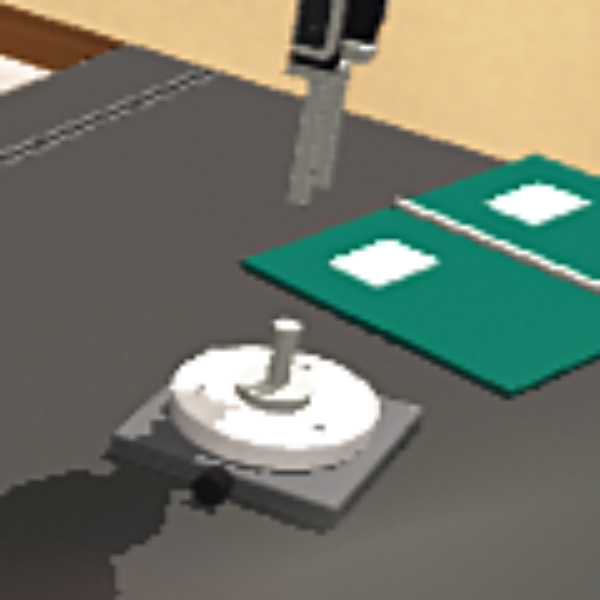

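The pin stands upright and alone, centred on the anvil with its top at z ≈ 0.076. The tongs hang straight, so I take them back.

```bash
python3 -m pendant '[51.5,0,12,2,0, 51.5,0,25,4,0, 51.5,0,34,6,0, 51.5,0,35,6.5,0, 51.5,0,35,6.5,0, 51.5,0,35,6.5,0, 51.5,0,35,6.5,0, 51.5,0,35,6.5,0, 51.5,0,35,6.5,0, 51.5,0,35,6.5,0, 51.5,0,35,6.5,0, 51.5,0,35,6.5,0, 51.5,0,35,6.5,0, 51.5,0,35,6.5,0, 51.5,0,35,6.5,0, 51.5,0,35,6.5,0, 51.5,0,30,6.5,0, 51.5,0,14,2,0, 51.5,0,0,0,0, 51.5,0,0,0,0]'
python3 -m pendant '[51.5,0,0,0,0.1, 51.5,0,0,0,0.12, 51.5,0,0,0,0.12, 51.5,0,0,0,0.1067, 51.5,0,0,0,0, 51.5,0,0,0,0]'
python3 - <<'E'
from h import *
go([.5242,.2829,.19],72.4)
E
```

```text
clock: 21.72
tcp_pos: [0.5233, 0.252, 0.2291]
orientation: [-0.109, 1.569, 0.107]
contact_force: [-0.4, -0.9, -1.3]
grip_width: 0.0514
clock: 22.48
tcp_pos: [0.5234, 0.2529, 0.2295]
orientation: [0.24, 1.557, -0.24]
contact_force: [0.0, -1.1, -2.1]
grip_width: 0.0515
t 22.48 tcp [0.5234 0.2529 0.2295] xaxis [ 0. -0. -1.] ydeg 72.46 w 51.5 F [ 0.  -1.1 -2.1]
shift mm [39.4 28.9 -8.3] turn 0.001
shift if turned first [39.4 28.8 -8.3]
```

```bash
python3 -m pendant '[51.5,0,14,-4,0, 51.5,0,15,-4.3,0, 51.5,15,0,0,0, 51.5,15,0,0,0, 51.5,9,0,0,0, 51.5,0,0,0,0, 51.5,0,0,0,0]'
python3 - <<'E'
from h import *
go([.5242,.2829,.0905],72.4)
E
```

```text
clock: 23.35
tcp_pos: [0.5245, 0.2837, 0.1907]
orientation: [0.242, 1.557, -0.241]
contact_force: [0.5, -0.3, -1.8]
grip_width: 0.052
t 23.35 tcp [0.5245 0.2837 0.1907] xaxis [ 0.  0. -1.] ydeg 72.38 w 52.0 F [ 0.5 -0.3 -1.8]
shift mm [ 1.002e+02 -9.000e-01 -1.000e-01] turn -0.0003
shift if turned first [ 1.002e+02 -9.000e-01 -1.000e-01]
```

```bash
python3 -m pendant '[51.5,10,-0.8,0,0, 51.5,10,0,0,0, 51.5,10,0,0,0, 51.5,12,0,0,0, 51.5,12,0,0,0, 51.5,12,0,0,0, 51.5,12,0,0,0, 51.5,10,0,0,0, 51.5,5,0,0,0, 51.5,0,0,0,0]'
python3 -m pendant '[51.5,2,0,0,0, 51.5,2,0,0,0, 51.5,2,0,0,0, 51.5,0,0,0,0]'
```

```text
clock: 24.6
tcp_pos: [0.5238, 0.2831, 0.0971]
orientation: [0.241, 1.558, -0.241]
contact_force: [-1.0, 0.2, -1.5]
grip_width: 0.0516
clock: 25.1
tcp_pos: [0.5238, 0.2831, 0.0913]
orientation: [0.241, 1.557, -0.241]
contact_force: [0.7, 0.2, -2.3]
grip_width: 0.0515
```

```bash
python3 -m pendant '[51.5,0.7,0,0,0, 51.5,0.5,0,0,0, 51.5,0,0,0,0]'; python3 -m pendant '[53,0,0,0,0, 55,0,0,0,0, 57,0,0,0,0, 60,0,0,0,0, 66,0,0,0,0, 74,0,0,0,0, 85,0,0,0,0, 85,0,0,0,0, 85,0,0,0,0, 85,0,0,0,0]'
```

```text
clock: 25.48
tcp_pos: [0.524, 0.2832, 0.091]
orientation: [0.241, 1.557, -0.241]
contact_force: [-2.7, -1.2, 5.6]
grip_width: 0.0515
clock: 26.72
tcp_pos: [0.5239, 0.2832, 0.0902]
orientation: [0.241, 1.557, -0.241]
contact_force: [0.7, 0.2, 1.0]
grip_width: 0.085
```

Seated contact was felt, and the fingers are open. I rise clear and check.

```bash
python3 -m pendant '[85,-10,0,0,0, 85,-20,0,0,0, 85,-30,0,0,0, 85,-40,0,0,0, 85,-40,0,0,0, 85,-20,0,0,0, 85,0,40,0,0, 85,0,40,0,0, 85,0,40,0,0, 85,0,40,0,0, 85,0,20,0,0, 85,0,0,0,0, 85,0,0,0,0, 85,0,0,0,0]'
python3 - <<'E'
from h import *
fr=[]
for cam in("top","side"):
    im,d=viewer.grab_frame(cam);P=cloud(cam,d);fr.append(im)
    for n,c,rad,z0,z1 in(("stand",(.52,.28),.065,.072,.088),("tongs",(.524,.283),.05,.1,.165),("pin",(.499,-.325),.025,.05,.09)):
        q=P[(np.hypot(P[...,0]-c[0],P[...,1]-c[1])<rad)&(P[...,2]>z0)&(P[...,2]<z1)]
        if len(q)<5: print(cam,n,len(q));continue
        rc=cv2.minAreaRect((q[:,:2]*1000).astype(np.float32))
        print(cam,n,len(q),q.mean(0).round(4),"zmax",q[:,2].max().round(4),"rect",np.round(rc[0],1),np.round(rc[1],1),round(rc[2],1))
print(r.get_obs()["clock"],r.get_obs()["contact_force"])
cv2.imwrite("pics/end.png",np.vstack([cv2.resize(fr[1][130:330,180:500],(640,400)),cv2.resize(fr[0][170:260,180:500],(640,180))])[...,::-1])
E
```

```text
clock: 28.48
tcp_pos: [0.5787, 0.4533, 0.2508]
orientation: [0.242, 1.557, -0.242]
contact_force: [0.4, 0.0, -0.3]
grip_width: 0.0848
top stand 546 [0.5219 0.2782 0.0801] zmax 0.088 rect [522.6 282.4] [81.  60.1] 72.0
top tongs 232 [0.5221 0.2782 0.137 ] zmax 0.1527 rect [523.3 282.6] [56.8 23.7] 72.5
top pin 39 [ 0.4977 -0.3224  0.0704] zmax 0.079 rect [ 497.8 -323.9] [11.8 10.5] 86.4
side stand 934 [0.5177 0.2875 0.0797] zmax 0.088 rect [524.7 283.1] [80.2 64.8] 71.7
side tongs 397 [0.5217 0.2861 0.1329] zmax 0.1522 rect [523.7 284.1] [56.1 25.5] 72.7
side pin 52 [ 0.4978 -0.3208  0.0645] zmax 0.0771 rect [ 497.9 -321.1] [13.8 10.2] 6.6
28.575 [-0.0989354  -0.0097353  -0.90332797]
```

View pics/end.png

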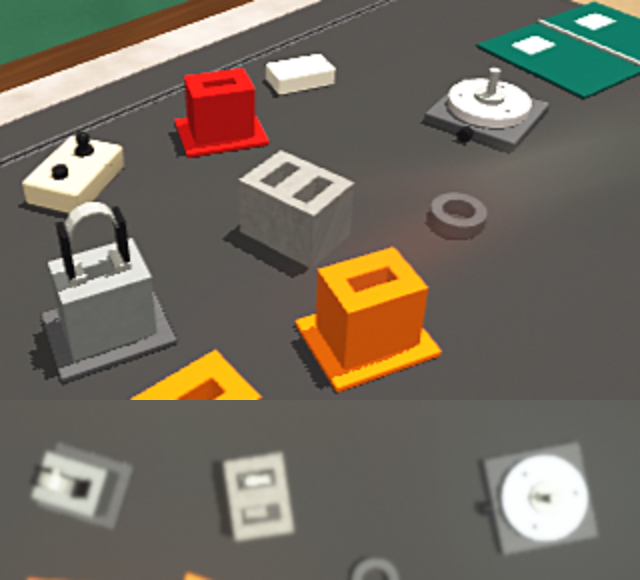

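The picture shows the tongs seated at (95,240), the pin upright on the anvil at (493,85), the gauge block still in its pocket, and the bystanders in place.

```bash
python3 -c "
from bench import r
print(r.hand_in())"
```

```text
the job is handed in; nothing more can be done
None
```

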